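Screw the lid onto the objective storage pot

ROBOT

A 6-joint arm with a two-finger parallel gripper is mounted at the origin on the work surface. World frame = base frame: x ahead of the robot, y to its left, z up, the work surface at z = 0. Lengths are in m, angles in rad, forces in N, time in s.
With the tool pointing down it reaches from about 0.325 to 0.775 m from the base axis. Payload 5.5 kg.
Tool frame: the origin (TCP) lies between the finger pads; the fingertips stand 8 mm ahead of it and the grasp point (between the pads) lies 11 mm behind it (tcp_to_tips is the distance from the TCP to the fingertips, in m); z points along the fingers, y is the line along which they close (so a half turn about z gives the same grasp; the last joint's range is limited). The gripper opens to 88 mm and grips with 3 to 60 N. Pads are 20 mm wide; open, the fingers measure 115 mm over their backs; the gripper's body (75 mm by 178 mm) begins 61 mm behind the grasp point.
Start: joints at [1.271, 0.091, 1.231, -0, 1.82, -0.057], TCP at [0.144, 0.582, 0.2] pointing down, gripper open.
Joint ranges: [-2.87, 2.87], [-0.86, 2.18], [0.17, 2.46], [-1.51, 4.65], [0.06, 2.69], [-2.65, 2.65]. Speed limits (rad/s): [2.57, 2.57, 3.01, 3.14, 3.14, 3.14].

INTERFACE

Orientations are given as a unit quaternion [w, x, y, z].
In Python, from bench import * gives the robot as it stands. Calls block until the motion is done:
- move_to(position, orientation): joint-space move of the TCP to a pose.
- move_l(position, speed=0.15, orientation=None): straight line of the TCP; orientation=None keeps the orientation; speed is the mean speed in m/s.
- movej(angles): joint-space move.
- gripper_open() and close(): open the fingers fully, or close them until they stop; the grip force is fixed at half the most.
- hold(seconds).
- inverse_kinematics(position, orientation): joint angles nearest the present ones, or None.
- state(): the state.
- get_image(name): name is "scene" or "top"; returns a dict with "frame" (384x512x3 uint8, blue, green, red), "depth" (384x512 float32, m along the optical axis (not along the pixel's ray), 0 where there is no reading), "camera_matrix" (3x3 intrinsics, pixels), "view" (4x4, takes a point from world to camera coordinates). Camera axes: x right, y up, looking along -z (the intrinsics and any distortion apply to the point x, -y, -z); pixel columns grow to the right and rows downward; lengths in m; the calibration is good to about 2 mm. A picture is of the moment at which its call begins.
A pose or a line that the arm cannot do raises IKError and nothing moves.
- job_done(): hands the job in; it is judged then, once.
The state is a dict: "time": time; "joint_pos": joint angles; "dq": joint speeds; "joint_torque": joint torques, N m; "ee_pos": TCP position; "ee_rot": TCP orientation; "ft_force": force on the tool from outside, world axes, zero at the start; "moment": the same for the moment, N m; "finger_gap": finger opening in m; "finger_force": force on a finger pad.
Only numpy, scipy, OpenCV 4.12 (cv2) and the standard library are available. Lean on these libraries where they do the work, as an engineer would, in place of code of your own. Each camera call takes 0.05 s, during which the arm holds its last target. There are 200 camera calls.

TASK

The microscope objective in the bolted-down metal pot has to be closed in. Tilt the tilt-out bin fully forward, take out the black screw lid with the metal grip bar and rest it on the pot's thread, level, with its pointer nose over the raised mark on the pot's flange. Then turn it backward (counter-clockwise from above) until you feel it drop into the thread start, at most a quarter turn or so, and from there forward (clockwise) until it is fully down; let go, and leave the vial and the tray where they are.

Things in the scene. Friction and masses are not known exactly. Their poses are not given: they have to be found in the camera images.
- housing: Fixed white housing of the bin, 212 wide (y), 165 deep (x), 151 mm tall. Origin on the table under the middle of its open front; x runs from the front inward, away from the robot. Its cover begins 85 mm behind the front. The bin's pivot line runs along y through the origin's x, 12 mm above the table.
- bin_rim (a point): Middle of the top edge of the grey bin's front panel (196 wide, 6 mm thick), 108 mm above the pivot line when shut and 3 mm behind it. Axes tilt with the bin: z up the panel, x inward. An open slot of 79 mm between panel and cover lets shut fingers down behind this edge to pull it. Bin 126 mm deep inside the housing, side walls 60, back wall 35, floor 6 mm.
- bin (a joint): Tilt of the bin about its bottom pivot, rad: 0 shut, 0.62 fully forward towards the robot (stop). It stays where it is left; about 5 N at the top edge moves it.
- lid_mid (a point): Centre, 31 mm above the underside, of the loose black lid: round cap 86 mm across, 28 tall, open below, with a metal bar on top, 16 thick, 60 long, 34 mm tall (62 mm in all; cap's top face 3 mm below this point). z is the lid's up; bar along x, pointer at -x. 0.11 kg. It lies on the bin floor, pointer about to the front, and may slide as the bin tilts. Four lugs inside, a quarter turn apart.
- lid_pointer (a point): Tip of the lid's pointer nose, a low 7 mm wide metal rib from one end of the grip bar to the lid's edge; 47 mm from the lid's axis, 1 mm above lid_mid.
- flange: Fixed square aluminium flange, 120 x 120 x 10 mm, under the pot; origin on the pot's axis, at the table; z up, mark on its -x side. Underside of the lid above this origin: 79 mm resting on the thread, 70 mm dropped into the thread start, 64 mm fully screwed down. From the drop, turning forward 0.1 to 0.25 rad is level, the next 0.85 rad sink 6 mm, then level to a stop 1.1 to 1.3 rad from the drop.
- mark (a point): Top of the raised mark, a dark bar 14 x 6 mm and 6 mm tall on the flange, 52 mm from the pot's axis.
- thread_top (a point): On the pot's axis, level with the thread's flat top, 80 mm above the table; axes as the flange. Right-hand thread, four starts, 76 mm across; tapered neck 61 mm across ends 8 mm higher. With the pointer at the mark the drop lies 0.45 to 1.15 rad backward (counter-clockwise from above), unknown; it is about 0.23 rad wide, a stop behind it.
- vial: Bystander: small amber bottle 34 mm across, 75 mm tall; origin under its centre.
- tray: Bystander: pale open tray 100 x 70 x 26 mm; origin under its centre.
Not all that is in view belongs to the job. What is shaped like the part that bears lid_mid but blue is not meant. Several things have the shape of the flange; the one meant has the colours described above.

How it is judged:
By the outcome, as a careful person would: the job done as asked, in the order asked, and still so for the second after the job is handed in, with the robot touching nothing.
It also fails if it takes over 64 s, if anything falls off the work surface, if the arm or the gripper's body presses on something with over 40 N, if the wrist force passes 120 N, or if a joint passes its speed limit or range.

## Working session

There is one attempt and no reset: what is moved stays moved. The work goes in short steps, each a Python script; the robot and the scene stay as the last script left them, time stands still between calls to the robot, and variables do not carry over. Pictures are saved under pics/ and viewed, at most 10 in all, crops included, and the job is handed in when it is done.

```bash
mkdir -p pics; ls
cat > h.py <<'E'
from bench import *
import numpy as np, cv2
from scipy.spatial.transform import Rotation as R
def pt(im,u,v):
    """depth pixel -> world"""
    K=im["camera_matrix"];d=im["depth"][int(v),int(u)]
    p=np.array([(u-K[0,2])/K[0,0]*d,-(v-K[1,2])/K[1,1]*d,-d,1])
    return (np.linalg.inv(im["view"])@p)[:3]
def cloud(im):
    K=im["camera_matrix"];d=im["depth"].astype(float);h,w=d.shape
    v,u=np.mgrid[0:h,0:w]
    p=np.stack([(u-K[0,2])/K[0,0]*d,-(v-K[1,2])/K[1,1]*d,-d,np.ones_like(d)],-1)
    return (p@np.linalg.inv(im["view"]).T)[...,:3]
def proj(im,p):
    c=im["view"]@np.append(p,1);K=im["camera_matrix"]
    return K[0,0]*c[0]/-c[2]+K[0,2],K[1,1]*(-c[1])/-c[2]+K[1,2]
def ray(im,u,v,z):
    K=im["camera_matrix"];T=np.linalg.inv(im["view"])
    d=T[:3,:3]@np.array([(u-K[0,2])/K[0,0],-(v-K[1,2])/K[1,1],-1]);o=T[:3,3]
    return o+d*(z-o[2])/d[2]
def quat(M):
    q=R.from_matrix(M).as_quat();return [q[3],q[0],q[1],q[2]]
def down(a):
    """tool z down, tool y (closing) along angle a from world x"""
    y=np.array([np.cos(a),np.sin(a),0]);z=np.array([0,0,-1.]);return quat(np.c_[np.cross(y,z),y,z])
E
python3 - <<'E'
from h import *
a=get_image("scene");b=get_image("top")
import pickle;pickle.dump((a,b),open("im0.pkl","wb"))
cv2.imwrite("pics/s0.png",cv2.resize(a["frame"],(800,600)));cv2.imwrite("pics/t0.png",cv2.resize(b["frame"],(800,600)))
for i in (a,b): print(i["camera_matrix"].round(1).tolist(),np.linalg.inv(i["view"]).round(3).tolist(),(i["depth"]>0).mean())
s=state();print(s)
E
```

```text
pics
[[497.9, 0.0, 259.0], [0.0, 497.9, 191.4], [0.0, 0.0, 1.0]] [[0.665, -0.495, 0.559, 1.221], [0.746, 0.458, -0.483, -0.553], [-0.017, 0.738, 0.675, 0.904], [0.0, 0.0, 0.0, 1.0]] 0.9954020182291666
[[379.2, 0.0, 257.4], [0.0, 379.2, 193.4], [0.0, 0.0, 1.0]] [[0.011, 0.98, -0.196, 0.357], [-1.0, 0.007, -0.022, 0.031], [-0.02, 0.197, 0.98, 1.066], [0.0, 0.0, 0.0, 1.0]] 0.9960835774739584
{'time': 0.1, 'joint_pos': array([ 1.27131957e+00,  9.18017675e-02,  1.23175957e+00, -6.66094597e-06,
        1.81977087e+00, -5.67026544e-02]), 'dq': array([-0.00092332, -0.00337304, -0.00359232,  0.00028847,  0.00063482,
        0.00021567]), 'joint_torque': array([ 2.11503007e-03, -4.47855771e+01, -4.07570493e+01,  7.00137508e-02,
        2.84485461e-02, -1.10996493e-04]), 'ee_pos': array([0.14415648, 0.58212204, 0.1989124 ]), 'ee_rot': array([-1.50903842e-04,  1.21089934e-01,  9.92641159e-01, -8.56594864e-04]), 'ft_force': array([-0.0391783 , -0.04778399, -0.69450354]), 'moment': array([ 0.00602968, -0.00484831, -0.00237282]), 'finger_force': 0.0, 'finger_gap': 0.08732964483194366}
```

View pics/s0.png

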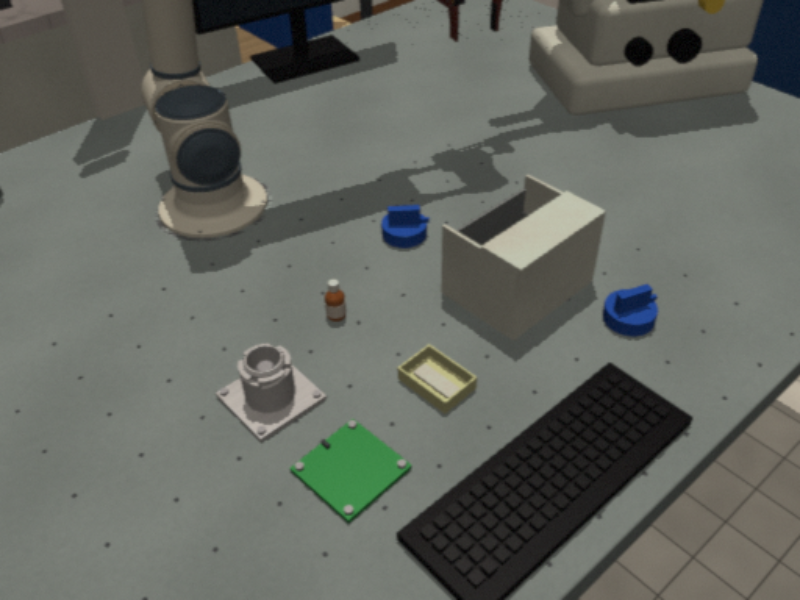

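View pics/t0.png

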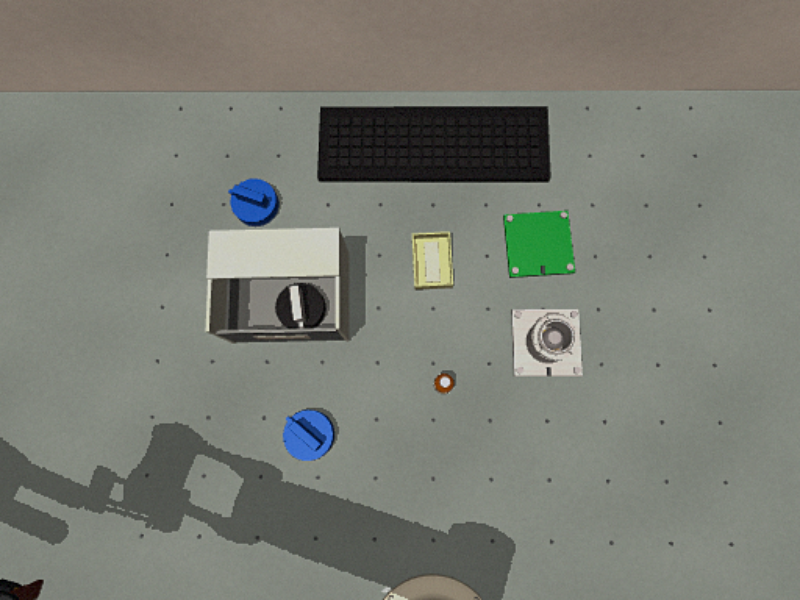

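The scene view is mostly context. In the top view (800x600): the black lid with the metal bar is in the bin at (300,305). The aluminium flange is at (547,342) with its mark at (548,371). The vial is at (445,382) and the tray at (433,260). The look-alikes are the blue lids at (253,201) and (308,434) and the green plate at (539,243). I choose the black lid and the aluminium flange.

Run:
```python
from h import *
import pickle
a,b=pickle.load(open("im0.pkl","rb"))
P=cloud(b);f=b["frame"].astype(int)
def box(u0,v0,u1,v1):
    m=np.zeros(P.shape[:2],bool);m[int(v0*.64):int(v1*.64),int(u0*.64):int(u1*.64)]=1;return m
def rect(m,n):
    q=P[m];r=cv2.minAreaRect((q[:,:2]*1000).astype(np.float32));print(n,m.sum(),[np.round(x,1) for x in r],"z",np.percentile(q[:,2],[5,50,95]).round(4))
h=box(190,215,360,350)
rect(h&(abs(P[...,2]-.151)<.008),"cover")
rect(h&(P[...,2]>.135),"allhigh")
fl=box(495,295,600,390)
rect(fl&(abs(P[...,2]-.010)<.005),"flange")
rect(fl&(P[...,2]>.07),"pot")
rect(fl&(P[...,2]>.084),"neck")
m=fl&(f.sum(2)<200);m[:int(360*.64)]=0;rect(m,"mark")
lid=box(265,275,335,332)
z=P[...,2]; print("lid z hist",np.histogram(z[lid],bins=np.arange(0,.16,.01)))
bar=lid&(f.min(2)>130);rect(bar,"bar")
cap=lid&(f.max(2)<70)&(z>.03);rect(cap,"cap")
cv2.imwrite("pics/c0.png",np.hstack([cv2.resize(b["frame"][130:230,120:230],(440,400),interpolation=2),cv2.resize(b["frame"][185:250,315:385],(360,400))]))
```

```text
cover 2760 [array([578.9, 261.2]), array([164.5, 212.6]), np.float64(1.2)] z [0.1464 0.1513 0.1541]
allhigh 2901 [array([546.4, 183. ]), array([424.3, 235.2]), np.float64(67.7)] z [0.1443 0.1513 0.1542]
flange 1024 [array([ 507.8, -202.9]), array([158.2, 183.9]), np.float64(0.6)] z [0.0067 0.0102 0.0138]
pot 476 [array([ 437.1, -102.4]), array([ 74.2, 311.6]), np.float64(31.1)] z [0.071  0.0804 0.09  ]
neck 125 [array([447.4, -94.3]), array([ 57.3, 304.1]), np.float64(25.0)] z [0.0843 0.0875 1.0662]
mark 10 [array([ 453.5, -201.2]), array([22.1,  9.3]), np.float64(18.0)] z [0.0151 0.0181 0.048 ]
lid z hist (array([  0, 536, 184,  14, 530,  42,  18,  66,  76,   0,   0,  37,  39,
         0,  26]), array([0.  , 0.01, 0.02, 0.03, 0.04, 0.05, 0.06, 0.07, 0.08, 0.09, 0.1 ,
       0.11, 0.12, 0.13, 0.14, 0.15]))
bar 285 [array([471.5, 181. ]), array([353. , 131.7]), np.float64(32.1)] z [0.0165 0.0807 0.1522]
cap 605 [array([468.5, 150.1]), array([325.6,  83.2]), np.float64(45.4)] z [0.0423 0.0466 0.0697]
```

View pics/c0.png

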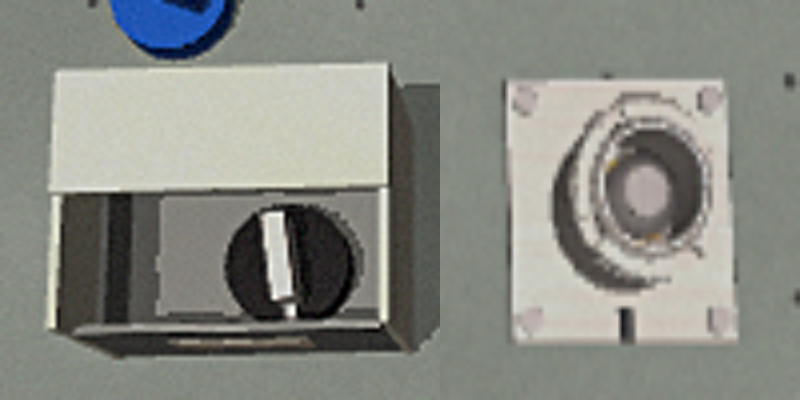

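The crop confirms both choices. The black cap has a metal bar and its pointer faces the front. The pot's flange is aluminium, with the mark on its -x side. The housing measures 164.5 x 212.6 mm, which matches the sizes given. Next I measure the flange (dropping no-depth pixels), the lid and the IK options.

```bash
cat >> h.py <<'E'
HO=np.array([.4964,.2595]);HY=np.deg2rad(1.2)
def bin_pose(q,p):
    """point p (housing axes, shut, origin on table under pivot) turned forward by q -> world"""
    x,y,z=p[0],p[1],p[2]-.012
    X=x*np.cos(q)-z*np.sin(q);Z=.012+x*np.sin(q)+z*np.cos(q)
    c,s=np.cos(HY),np.sin(HY);return np.array([HO[0]+c*X-s*y,HO[1]+s*X+c*y,Z])
def bin_rot(q,yaw=0,flip=0):
    """tool pointing down into bin floor, closing along bin y (+yaw)"""
    D=np.array([[1,0,0],[0,-1,0],[0,0,-1.]])
    return R.from_euler('z',HY).as_matrix()@R.from_euler('y',-q).as_matrix()@R.from_euler('z',yaw+flip*np.pi).as_matrix()@D
E
python3 - <<'E'
from h import *
import pickle
a,b=pickle.load(open("im0.pkl","rb"))
P=cloud(b);f=b["frame"].astype(int);P[b["depth"]==0]=np.nan
z=P[...,2]
def reg(m,n):
    q=P[m][:,:2]*1000;r=cv2.minAreaRect(q.astype(np.float32));c=cv2.minEnclosingCircle(q.astype(np.float32));print(n,m.sum(),[np.round(x,1) for x in r],"circ",np.round(c[0],1),round(c[1],1),"z",np.percentile(P[m][:,2],[5,50,95]).round(4))
near=(abs(P[...,0]-.45)<.09)&(abs(P[...,1]+.19)<.1)
m=near&(f.min(2)>105)&(abs(z-.01)<.006)
m=cv2.morphologyEx(m.astype(np.uint8),cv2.MORPH_OPEN,np.ones((2,2)))>0;reg(m,"flange")
reg(near&(abs(z-.08)<.003),"thread");reg(near&(abs(z-.088)<.003),"neck")
d=near&(f.max(2)<75)&(P[...,0]<.42)&(z>.006);reg(d,"mark")
inb=(P[...,0]>.49)&(P[...,0]<.60)&(P[...,1]>.16)&(P[...,1]<.36)
reg(inb&(f.max(2)<60)&(abs(z-.046)<.004),"cap");reg(inb&(abs(z-.080)<.006)&(f.min(2)>110),"bar")
reg(inb&(f.min(2)>100)&(abs(z-.046)<.008),"nose?")
# reach checks
rim=bin_pose(0,[.003,0,.12]);print("rim",rim)
print("panel top pts",P[(abs(P[...,0]-rim[0])<.008)&(abs(P[...,1]-.26)<.06)&(z>.1)].mean(0))
for q in (0,.3,.62):
  for fl in(0,1):
    p=bin_pose(q,[.003+.003+.012,0,.12-.02+.008]);print(q,fl,p.round(3),inverse_kinematics(p,quat(bin_rot(q,0,fl))))
E
```

```text
flange 759 [array([ 487.5, -207.2]), array([100.8, 123.6]), np.float64(0.4)] circ [ 487.  -208.1] 77.7 z [nan nan nan]
thread 188 [array([ 498.5, -201.8]), array([72.4, 73.1]), np.float64(34.0)] circ [ 498.8 -202.9] 38.1 z [0.0776 0.0803 0.0825]
neck 92 [array([ 498.3, -203.1]), array([55.7, 57.1]), np.float64(63.9)] circ [ 498.2 -201.7] 29.7 z [0.0854 0.0874 0.0902]Traceback (most recent call last):
  File "<stdin>", line 12, in <module>
  File "<stdin>", line 7, in reg
    return _quantile_unchecked(
        a, q, axis, out, overwrite_input, method, keepdims, weights)
    return _ureduce(a,
                    func=_quantile_ureduce_func,
    ...<5 lines>...
                    overwrite_input=overwrite_input,
                    method=method)
    r = func(a, **kwargs)
    result = _quantile(arr,
                       quantiles=q,
    ...<2 lines>...
                       out=out,
                       weights=wgt)
    slices_having_nans = np.isnan(arr[-1, ...])
                                  ~~~^^^^^^^^^
IndexError: index -1 is out of bounds for axis 0 with size 0
```

Run:
```python
from h import *
import pickle
a,b=pickle.load(open("im0.pkl","rb"))
P=cloud(b);f=b["frame"].astype(int);P[b["depth"]==0]=np.nan
z=P[...,2]
def reg(m,n):
    if m.sum()<4: print(n,m.sum());return
    q=P[m][:,:2]*1000;r=cv2.minAreaRect(q.astype(np.float32));c=cv2.minEnclosingCircle(q.astype(np.float32));print(n,m.sum(),[np.round(x,1) for x in r],"circ",np.round(c[0],1),round(c[1],1),"z",np.nanpercentile(P[m][:,2],[5,50,95]).round(4))
sub=np.zeros(z.shape,bool);sub[232:243,340:362]=1
d=sub&(f.max(2)<90);v,u=np.nonzero(d);w=(120-f.max(2))[d];print("mark px",u.min(),u.max(),v.min(),v.max(),ray(b,np.average(u,weights=w),np.average(v,weights=w),.016))
# flange outline: bright mask contour, cast on z=.01
s=np.zeros(z.shape,np.uint8);s[190:246,320:380]=(f.min(2)>120)[190:246,320:380]
c=max(cv2.findContours(s,0,1)[0],key=cv2.contourArea)
q=np.array([ray(b,*p,.01)[:2]*1000 for p in c[:,0]],np.float32);print("flange",cv2.minAreaRect(q))
inb=(P[...,0]>.49)&(P[...,0]<.60)&(P[...,1]>.16)&(P[...,1]<.36)
reg(inb&(f.max(2)<60)&(abs(z-.046)<.004),"cap");reg(inb&(abs(z-.080)<.006)&(f.min(2)>110),"bar")
reg(inb&(f.min(2)>100)&(abs(z-.046)<.008),"nose?")
rim=bin_pose(0,[.003,0,.12]);print("rim",rim)
print("panel top pts",np.nanmean(P[(abs(P[...,0]-rim[0])<.008)&(abs(P[...,1]-.26)<.06)&(z>.1)],0))
for q in (0,.3,.62):
  for fl in(0,1):
    p=bin_pose(q,[.003+.003+.012,0,.12-.02+.008]);print(q,fl,p.round(3),np.round(inverse_kinematics(p,quat(bin_rot(q,0,fl))),2))
for fl in (0,1):
  for yaw in (-.3,0,.6,1.3): print("pot",fl,yaw,inverse_kinematics([.4985,-.2025,.12],quat(R.from_euler('z',yaw+fl*np.pi).as_matrix()@np.diag([1,-1,-1]))))
```

```text
mark px 350 351 235 239 [ 0.44732661 -0.20178034  0.016     ]
flange ((502.9052429199219, -203.76388549804688), (154.91986083984375, 170.65025329589844), 0.40219753980636597)
cap 554 [array([546., 258.]), array([104.2, 192.6]), np.float64(0.5)] circ [545.1 258.9] 108.2 z [0.0431 0.0462 0.0491]
bar 129 [array([528.3, 248.5]), array([ 49. , 106.4]), np.float64(59.7)] circ [538.2 265.5] 53.4 z [0.0777 0.0804 0.083 ]
nose? 6 [array([520. , 232.2]), array([8. , 6.4]), np.float64(0.2)] circ [520. 231.] 4.4 z [0.0477 0.0515 0.0525]
rim [0.49939934 0.25956283 0.12      ]
panel top pts [0.49798937 0.2572056  0.11695592]
0 0 [0.514 0.26  0.108] [ 0.41  0.03  1.46 -0.    1.65  1.96]
0 1 [0.514 0.26  0.108] [ 0.41  0.03  1.46 -0.    1.65 -1.18]
0.3 0 [0.485 0.259 0.109] [ 0.53 -0.3   1.79 -0.15  1.39  2.08]
0.3 1 [0.485 0.259 0.109] [ 0.53 -0.3   1.79 -0.15  1.39 -1.06]
0.62 0 [0.455 0.259 0.101] [ 0.72 -0.62  2.12 -0.42  1.17  2.34]
0.62 1 [0.455 0.259 0.101] [ 0.72 -0.62  2.12 -0.42  1.17 -0.8 ]
pot 0 -0.3 [-4.49087879e-01 -7.70299787e-02  1.54073937e+00 -4.44089210e-16
  1.67788327e+00  1.42170845e+00]
pot 0 0 [-4.49087879e-01 -7.70299787e-02  1.54073937e+00 -4.44089210e-16
  1.67788327e+00  1.12170845e+00]
pot 0 0.6 [-4.49087879e-01 -7.70299787e-02  1.54073937e+00 -4.44089210e-16
  1.67788327e+00  5.21708447e-01]
pot 0 1.3 [-4.49087879e-01 -7.70299787e-02  1.54073937e+00 -4.44089210e-16
  1.67788327e+00 -1.78291553e-01]
pot 1 -0.3 [-4.49087879e-01 -7.70299787e-02  1.54073937e+00 -4.44089210e-16
  1.67788327e+00 -1.71988421e+00]
pot 1 0 [-4.49087879e-01 -7.70299787e-02  1.54073937e+00 -4.44089210e-16
  1.67788327e+00 -2.01988421e+00]
pot 1 0.6 [-4.49087879e-01 -7.70299787e-02  1.54073937e+00 -4.44089210e-16
  1.67788327e+00 -2.61988421e+00]
pot 1 1.3 None
```

Everything is consistent: thread diameter 76 mm, mark 51 mm from the axis, rim at (0.499, 0.260, 0.12). Next I pull the bin open.

Run:
```python
from h import *
close()
move_to(bin_pose(0,[.035,0,.19]),quat(bin_rot(0)))
move_l(bin_pose(0,[.035,0,.106]),.12)
print(state()["time"],state()["ft_force"].round(1))
move_l(bin_pose(0,[.018,0,.106]),.06)
for q in list(np.arange(.1,.61,.1))+[.62,.64,.66,.68]:
    move_l(bin_pose(q,[.016,0,.106]),.08,quat(bin_rot(q)))
    F=state()["ft_force"];print(round(q,2),state()["time"],F.round(1))
    if q>.55 and F[0]>14: break
# retreat: off the panel, then along the panel direction
move_l(bin_pose(q,[.026,0,.108]),.08)
move_l(bin_pose(q,[.026,0,.20]),.15)
s=state();print(s["time"],s["joint_pos"].round(2))
movej(s["joint_pos"]+[.9,0,0,0,0,0])
a=get_image("scene");b=get_image("top")
import pickle;pickle.dump((a,b),open("im1.pkl","wb"))
cv2.imwrite("pics/1.png",np.hstack([cv2.resize(b["frame"][130:240,110:230],(400,367),interpolation=2),cv2.resize(a["frame"][95:225,265:405],(400,367),interpolation=2)]))
print(state()["time"])
```

```text
4.125 [0.4 0.5 0.3]
0.1 4.85 [ 0.5 -0.6  0.2]
0.2 5.1167 [-0.4 -0.3 -0.6]
0.3 5.3833 [0.6 0.3 1. ]
0.4 5.65 [ 0.3 -0.1  0.1]
0.5 5.9167 [0.4 0.4 0.5]
0.6 6.1833 [0.5 0.1 0.9]
0.62 6.4333 [-1.4  0.3 -0.9]
0.64 6.6833 [-0.1  0.1 -0.7]
0.66 6.9333 [-0.2  0.1 -0.2]
0.68 7.1833 [ 0.6 -0.2 -0.7]
8.225 [ 0.88 -0.79  2.11 -0.51  1.36  2.42]
9.7833
```

View pics/1.png

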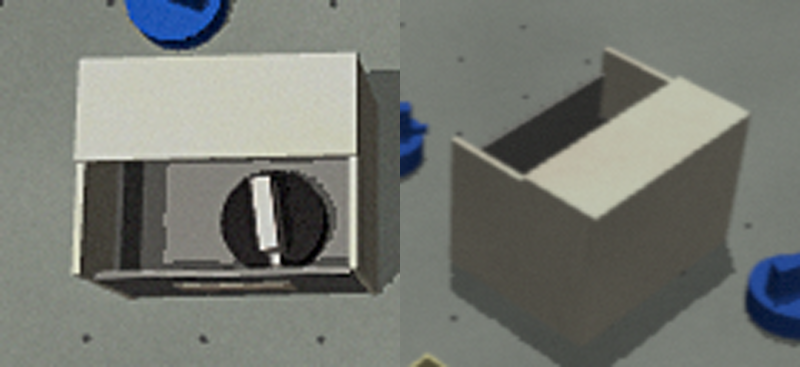

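The bin is still shut and no force was felt, so the fingers missed the panel. I'll repeat the start of the pull with logging and look at it mid-way.

Run:
```python
from h import *
def lg(n): s=state();print(n,round(s["time"],2),s["ee_pos"].round(4),s["ft_force"].round(1),s["finger_gap"])
move_to(bin_pose(0,[.035,0,.19]),quat(bin_rot(0)));lg("above")
move_l(bin_pose(0,[.035,0,.106]),.15);lg("in")
move_l(bin_pose(0,[.012,0,.106]),.08);lg("touch")
move_l(bin_pose(0,[.0,0,.106]),.05);lg("pull")
a=get_image("scene");b=get_image("top")
import pickle;pickle.dump((a,b),open("im2.pkl","wb"))
cv2.imwrite("pics/2.png",np.hstack([cv2.resize(b["frame"][130:240,110:230],(400,367),interpolation=2),cv2.resize(a["frame"][75:225,245:405],(400,367),interpolation=2)]))
```

```text
above 11.72 [0.5308 0.2611 0.1904] [-0.6  0.   0. ] 0.0006412852865662228
in 12.43 [0.5316 0.2607 0.1071] [-0.2  0.4 -0.1] 0.0005461282094983068
touch 12.87 [0.5088 0.26   0.1071] [ 1.5  0.1 -0.3] 0.00021118282187230998
pull 13.26 [0.4963 0.2595 0.1061] [-0.6 -0.7 -0.4] 0.0005607504650527103
```

View pics/2.png

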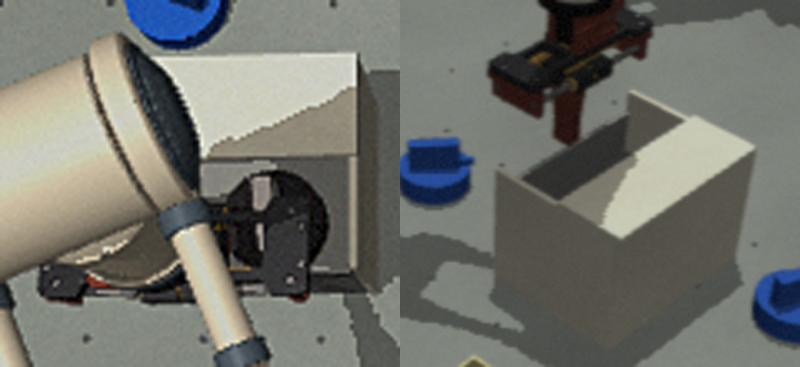

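Run:
```python
from h import *
import pickle
a,b=pickle.load(open("im2.pkl","rb"));a1,b1=pickle.load(open("im1.pkl","rb"));a0,b0=pickle.load(open("im0.pkl","rb"))
print("tip exp px",proj(a,[.4963,.2595,.098]),"seen world",pt(a,472,129).round(3),pt(a,472,125).round(3))
for im,n in((b0,"top0"),(b1,"top1"),(a1,"sc1")):
    P=cloud(im);P[im["depth"]==0]=np.nan
    for dy in(-.05,0,.05):
        m=(abs(P[...,1]-.26-dy)<.01)&(P[...,0]>.40)&(P[...,0]<.60)
        xs=P[m];o=[]
        for x in np.arange(.42,.6,.006):
            k=abs(xs[:,0]-x)<.003;o.append(f"{x:.3f}:{np.nanmax(xs[k,2])*1000:.0f}" if k.any() else f"{x:.3f}:-")
        print(n,dy," ".join(o))
```

```text
tip exp px (np.float64(310.078612019606), np.float64(140.63172465931592)) seen world [ 0.705  0.768 -0.002] [0.695 0.784 0.   ]
top0 -0.05 0.420:5 0.426:3 0.432:1 0.438:4 0.444:2 0.450:4 0.456:3 0.462:3 0.468:5 0.474:3 0.480:2 0.486:3 0.492:6 0.498:123 0.504:122 0.510:- 0.516:51 0.522:51 0.528:49 0.534:49 0.540:50 0.546:50 0.552:51 0.558:49 0.564:49 0.570:49 0.576:49 0.582:155 0.588:154 0.594:153
top0 0 0.420:3 0.426:4 0.432:3 0.438:4 0.444:4 0.450:7 0.456:2 0.462:3 0.468:5 0.474:3 0.480:5 0.486:3 0.492:85 0.498:123 0.504:- 0.510:- 0.516:46 0.522:49 0.528:50 0.534:50 0.540:50 0.546:50 0.552:50 0.558:50 0.564:50 0.570:51 0.576:50 0.582:154 0.588:154 0.594:155
top0 0.05 0.420:4 0.426:4 0.432:4 0.438:3 0.444:5 0.450:4 0.456:4 0.462:4 0.468:4 0.474:3 0.480:4 0.486:4 0.492:121 0.498:123 0.504:- 0.510:- 0.516:21 0.522:21 0.528:21 0.534:24 0.540:23 0.546:21 0.552:23 0.558:21 0.564:19 0.570:24 0.576:22 0.582:156 0.588:154 0.594:154
top1 -0.05 0.420:4 0.426:3 0.432:4 0.438:3 0.444:4 0.450:6 0.456:3 0.462:4 0.468:5 0.474:3 0.480:3 0.486:3 0.492:6 0.498:124 0.504:122 0.510:- 0.516:47 0.522:51 0
[... 730 characters left out ...]
- 0.474:- 0.480:- 0.486:- 0.492:- 0.498:118 0.504:122 0.510:117 0.516:- 0.522:- 0.528:- 0.534:- 0.540:- 0.546:- 0.552:- 0.558:- 0.564:- 0.570:- 0.576:- 0.582:146 0.588:153 0.594:153
sc1 0 0.420:- 0.426:- 0.432:- 0.438:- 0.444:- 0.450:- 0.456:- 0.462:- 0.468:- 0.474:- 0.480:- 0.486:- 0.492:- 0.498:120 0.504:120 0.510:112 0.516:- 0.522:- 0.528:- 0.534:- 0.540:- 0.546:- 0.552:- 0.558:- 0.564:- 0.570:- 0.576:- 0.582:151 0.588:153 0.594:152
sc1 0.05 0.420:- 0.426:- 0.432:- 0.438:- 0.444:- 0.450:- 0.456:- 0.462:- 0.468:- 0.474:- 0.480:- 0.486:- 0.492:116 0.498:120 0.504:121 0.510:- 0.516:- 0.522:- 0.528:- 0.534:- 0.540:- 0.546:- 0.552:- 0.558:- 0.564:- 0.570:- 0.576:- 0.582:153 0.588:153 0.594:153
```

Run:
```python
from h import *
import pickle
a,b=pickle.load(open("im2.pkl","rb"))
for u in (308,311,314):
  for v in range(110,146,4): print(u,v,pt(a,u,v).round(3),a["frame"][v,u])
P=cloud(b);P[b["depth"]==0]=np.nan
print(state()["ft_force"],state()["ee_rot"],quat(bin_rot(0)),state()["ee_pos"])
```

```text
308 110 [0.505 0.235 0.211] [25 27 28]
308 114 [0.528 0.21  0.221] [24 24 37]
308 118 [0.494 0.249 0.174] [15 20 38]
308 122 [0.494 0.249 0.162] [19 21 40]
308 126 [0.493 0.251 0.148] [18 20 38]
308 130 [0.493 0.252 0.135] [16 21 40]
308 134 [ 0.38   0.378 -0.   ] [117 125 119]
308 138 [0.505 0.241 0.12 ] [65 66 66]
308 142 [0.507 0.24  0.109] [45 48 45]
311 110 [0.528 0.22  0.228] [49 49 51]
311 114 [0.507 0.244 0.195] [18 23 41]
311 118 [0.506 0.247 0.181] [16 19 40]
311 122 [0.505 0.249 0.167] [16 21 39]
311 126 [0.501 0.254 0.151] [16 18 38]
311 130 [0.505 0.251 0.142] [14 19 40]
311 134 [ 1.221 -0.553  0.904] [70 74 77]
311 138 [0.504 0.254 0.114] [46 49 49]
311 142 [0.503 0.256 0.099] [45 48 47]
314 110 [0.525 0.235 0.22 ] [34 53 64]
314 114 [0.507 0.256 0.19 ] [16 18 40]
314 118 [0.506 0.258 0.176] [16 20 37]
314 122 [0.509 0.255 0.167] [15 20 37]
314 126 [0.51  0.255 0.155] [15 17 36]
314 130 [0.51  0.257 0.141] [10 13 32]
314 134 [0.503 0.266 0.121] [54 56 61]
314 138 [0.503 0.267 0.107] [44 47 47]
314 142 [0.504 0.267 0.094] [44 47 48]
[ 0.43700204 -0.3377691   0.45484368] [5.94955006e-06 9.99945008e-01 1.04869383e-02 6.47915096e-05] [np.float64(0.0), np.float64(0.9999451693655121), np.float64(0.010471784116245792), np.float64(0.0)] [0.49645524 0.25949179 0.10600827]
```

My crop reading was off. By depth, the fingertips really end at z≈0.13, while the commanded TCP implies 0.098. I'll check the tip offset with the gripper in free space, open and shut.

Run:
```python
from h import *
import pickle
move_l(state()["ee_pos"]+[0,0,.08],.2)
T=np.array([.46,.03,.18]);move_to(T,down(np.pi/2))
out={}
for n in ("shut","open"):
    if n=="open": gripper_open()
    s=state();print(n,s["time"],s["ee_pos"].round(4),s["finger_gap"])
    for cam in("scene","top"):
        im=get_image(cam);out[n+cam]=im;P=cloud(im);P[im["depth"]==0]=np.nan
        f=im["frame"].astype(int);z=P[...,2]
        m=(abs(P[...,0]-T[0])<.1)&(abs(P[...,1]-T[1])<.12)&(z>.06)&(z<.30)
        print(n,cam,m.sum(),"zmin",np.sort(z[m])[:400:40].round(3))
        if cam=="scene":
            k=m&(z<np.nanmin(z[m])+.045);print("low part min/max xyz",P[k].min(0).round(3),P[k].max(0).round(3))
pickle.dump(out,open("im3.pkl","wb"))
im=out["openscene"];u,v=map(int,proj(im,T));print("tcp px",u,v)
L=[]
for n in("shutscene","openscene"):
    g=out[n]["frame"].copy();cv2.drawMarker(g,(u,v),(0,255,0),0,7);L.append(cv2.resize(g[v-60:v+40,u-50:u+50],(400,400)))
cv2.imwrite("pics/3.png",np.hstack(L))
```

```text
shut 16.8833 [0.46   0.0301 0.1799] 0.0007917094257659877
shut scene 785 zmin [0.061 0.074 0.211 0.221 0.23  0.239 0.247 0.256 0.264 0.283]
low part min/max xyz [ 0.415 -0.026  0.061] [0.514 0.15  0.076]
shut top 78 zmin [0.071 0.297]
open 18.3583 [0.46 0.03 0.18] 0.087737891823683
open scene 852 zmin [0.062 0.075 0.208 0.214 0.221 0.228 0.236 0.242 0.248 0.254]
low part min/max xyz [ 0.417 -0.026  0.062] [ 0.435 -0.01   0.078]
open top 80 zmin [0.072 0.297]
tcp px 234 145
```

View pics/3.png

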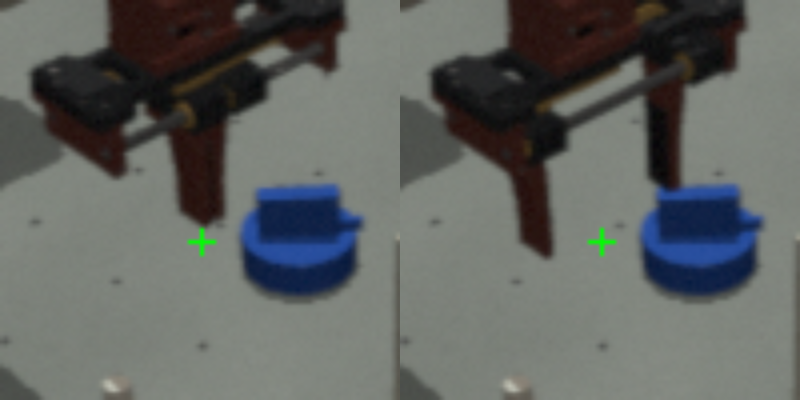

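The shut fingertips (205,225 in the left half) sit clearly above the reported TCP marker (202,242). So the real tool is shorter than stated. I'll quantify the offset from the stored images.

Run:
```python
from h import *
import pickle
o=pickle.load(open("im3.pkl","rb"))
for n in("shutscene","openscene"):
    im=o[n];P=cloud(im);P[im["depth"]==0]=np.nan;z=P[...,2];f=im["frame"].astype(int)
    m=(abs(P[...,0]-.46)<.03)&(abs(P[...,1]-.03)<.07)&(z>.12)&(z<.25)
    v,u=np.nonzero(m)
    for c in sorted(set(u)):
        k=u==c;i=v[k].max();print(c,i,P[i,c].round(3),im["depth"][i+1:i+3,c].round(3),f[i,c],end=" | ")
    print()
    r=m&(z<.235);print(n,"xyz range",np.percentile(P[r],[2,98],axis=0).round(3))
```

```text
227 124 [0.452 0.019 0.243] [1.576 1.569] [57 61 69] | 228 130 [0.452 0.021 0.226] [1.549 1.544] [60 63 72] | 229 137 [0.452 0.022 0.205] [1.523 1.523] [46 50 58] | 230 138 [0.455 0.023 0.203] [1.519 1.516] [52 58 65] | 231 138 [0.461 0.021 0.208] [1.516 1.515] [32 37 50] | 232 139 [0.466 0.02  0.208] [1.516 1.506] [39 45 56] | 233 140 [0.467 0.022 0.204] [1.508 1.511] [56 61 68] | 234 141 [0.469 0.023 0.202] [1.501 1.502] [72 78 81] | 235 141 [0.474 0.022 0.205] [1.507 1.505] [60 65 71] | 236 141 [0.474 0.025 0.204] [1.504 1.503] [93 99 97] | 237 140 [0.471 0.03  0.202] [1.504 1.509] [77 80 80] | 238 139 [0.473 0.032 0.206] [1.516 1.507] [48 51 60] | 239 139 [0.472 0.036 0.203] [1.513 1.507] [69 74 79] | 240 139 [0.472 0.039 0.202] [1.511 1.507] [103 109 108] | 
shutscene xyz range [[0.452 0.02  0.203]
 [0.475 0.039 0.234]]
212 131 [ 0.452 -0.025  0.245] [1.547 1.542] [58 64 70] | 213 135 [ 0.453 -0.024  0.234] [1.529 1.527] [58 63 70] | 214 144 [ 0.451 -0.022  0.206] [1.501 1.494] [50 53 64] | 215 145 [ 0.457 -0.023  0.207] [1.487 1.491] [39 43 54] | 216 146 [ 0.457 -0.021  0.203] 
[... 242 characters left out ...]
71] [71 75 80] | 221 149 [ 0.472 -0.018  0.202] [1.478 1.474] [82 87 90] | 222 148 [ 0.473 -0.016  0.204] [1.486 1.477] [93 99 97] | 246 129 [0.452 0.075 0.202] [1.552 1.55 ] [65 69 67] | 247 129 [0.458 0.073 0.207] [1.548 1.548] [33 35 34] | 248 130 [0.462 0.073 0.206] [1.55  1.548] [37 39 37] | 249 131 [0.466 0.072 0.205] [1.436 1.435] [66 44 36] | 250 131 [0.468 0.074 0.206] [1.435 1.435] [34 20 16] | 251 132 [0.471 0.075 0.203] [1.433 1.433] [71 37 29] | 252 132 [0.471 0.078 0.202] [1.435 1.429] [79 42 39] | 253 132 [0.473 0.079 0.203] [1.434 1.429] [105  55  42] | 254 131 [0.473 0.082 0.204] [1.435 1.433] [97 82 80] | 
openscene xyz range [[ 0.452 -0.024  0.203]
 [ 0.475  0.083  0.234]]
```

The real tips are 21 mm behind the reported TCP, not 8 mm ahead of it. From here I'll command tip positions using that offset, then redo the pull.

```bash
cat >> h.py <<'E'
OFF=.021   # reported TCP lies this far ahead of the real fingertips
def tcp(tip,M): return np.asarray(tip)+OFF*M[:,2]
def tipl(tip,M,v=.15): move_l(tcp(tip,M),v,quat(M))
def tip_now(): s=state();w,x,y,z=s["ee_rot"];M=R.from_quat([x,y,z,w]).as_matrix();return s["ee_pos"]-OFF*M[:,2]
E
python3 - <<'E'
from h import *
import pickle
close()
move_to(tcp(bin_pose(0,[.035,0,.15]),bin_rot(0)),quat(bin_rot(0)))
tipl(bin_pose(0,[.035,0,.098]),bin_rot(0),.15)
for q in [0,.1,.2,.3,.4,.5,.58,.62,.64,.66,.68]:
    tipl(bin_pose(q,[.016,0,.098]),bin_rot(q),.08 if q else .12)
    F=state()["ft_force"];print(round(q,2),round(state()["time"],2),F.round(1))
    if q>.59 and F[0]>12: break
q0=min(q,.64)
tipl(bin_pose(q0,[.024,0,.10]),bin_rot(q0),.1)
tipl(bin_pose(q0,[.030,0,.19]),bin_rot(q0),.25)
s=state();movej(s["joint_pos"]+[.8,0,0,0,0,0])
a=get_image("scene");b=get_image("top")
pickle.dump((a,b),open("im4.pkl","wb"))
cv2.imwrite("pics/4.png",np.hstack([cv2.resize(b["frame"][130:240,110:230],(400,367),interpolation=2),cv2.resize(a["frame"][75:225,245:405],(400,367),interpolation=2)]))
print(state()["time"])
P=cloud(b);P[b["depth"]==0]=np.nan
m=(abs(P[...,1]-.26)<.08)&(P[...,0]>.40)&(P[...,0]<.50)&(P[...,2]>.085)
k=m&(P[...,0]<np.nanpercentile(P[m][:,0],30));print("rim now",np.nanmedian(P[k],0),"expect at stop",bin_pose(.62,[.003,0,.12]))
E
```

```text
0 23.57 [-0.7 -0.4  0.3]
0.1 23.82 [-0.7  0.4  0.2]
0.2 24.07 [ 0.5 -0.3  0.8]
0.3 24.32 [-0.7 -0.3 -0.3]
0.4 24.57 [-0.8 -0.   0.9]
0.5 24.82 [ 0.9 -0.2  0.4]
0.58 25.07 [ 0.2 -0.4  0.2]
0.62 25.32 [ 1.7 -0.3  2.2]
0.64 25.57 [8.  0.6 2.4]
0.66 25.82 [17.3  0.4  1.8]
28.0667
rim now [0.43594779 0.28196141 0.10194331] expect at stop [0.43610307 0.25823696 0.10164198]
```

View pics/4.png

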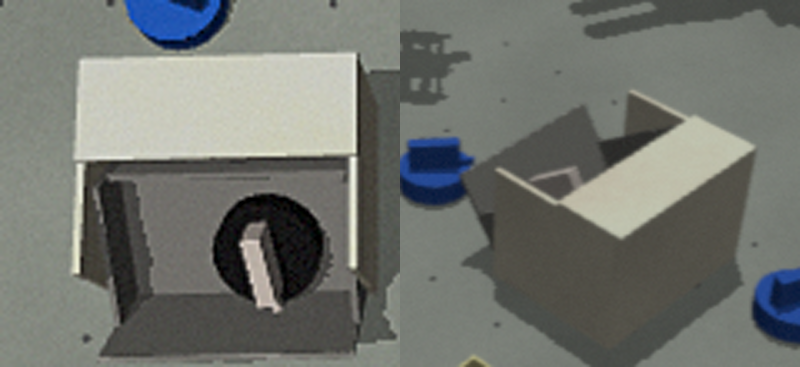

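The bin is fully forward: the rim is within 1 mm of its expected stop position, and I felt the stop. The lid is on the tilted floor with its bar at about (262,265) in the left half and its pointer to the front. Next I locate it in bin coordinates.

Run:
```python
from h import *
import pickle
a,b=pickle.load(open("im4.pkl","rb"));q=.62
P=cloud(b);P[b["depth"]==0]=np.nan;f=b["frame"].astype(int)
A=P-[HO[0],HO[1],.012]
B=A@(R.from_euler('z',HY).as_matrix()@R.from_euler('y',-q).as_matrix())  # housing/bin axes, z from pivot
inb=(B[...,0]>.012)&(B[...,0]<.125)&(abs(B[...,1])<.09)&(B[...,2]>-.01)&(B[...,2]<.09)
fl=inb&(B[...,1]>.0)&(f.max(2)>60)
print("floor z",np.nanmedian(B[fl][:,2]))
z=B[...,2];print(np.histogram(z[inb&(B[...,1]<.02)],bins=np.arange(-.01,.09,.004)))
capz=inb&(f.max(2)<60)&(z>.02)&(B[...,1]<.05);zc=np.nanmedian(z[capz]);print("cap z",zc)
cap=inb&(abs(z-zc)<.004)&(f.max(2)<70);Q=B[cap][:,:2]*1000
print("cap",cv2.minEnclosingCircle(Q.astype(np.float32)),np.percentile(Q,[1,99],axis=0).round(1))
h=cv2.convexHull(Q.astype(np.float32));print("ellipse",cv2.fitEllipse(h))
bt=inb&(abs(z-zc-.034)<.005);Q=B[bt][:,:2]*1000;print("bar top",bt.sum(),cv2.minAreaRect(Q.astype(np.float32)),Q.mean(0),np.median(z[bt]))
ba=inb&(z>zc+.008);Q=B[ba][:,:2]*1000;print("bar all",ba.sum(),cv2.minAreaRect(Q.astype(np.float32)))
M=bin_rot(q)
```

```text
floor z 0.006994312290425745
(array([  0,   0,   3, 191, 320,  34,  18,  18,  22,  28, 238, 341,  27,
         9,  12,  14,  11,  12,  24,  98,  19,   0,   0,   0]), array([-0.01 , -0.006, -0.002,  0.002,  0.006,  0.01 ,  0.014,  0.018,
        0.022,  0.026,  0.03 ,  0.034,  0.038,  0.042,  0.046,  0.05 ,
        0.054,  0.058,  0.062,  0.066,  0.07 ,  0.074,  0.078,  0.082,
        0.086]))
cap z 0.03432201739210685
cap ((53.57354736328125, -23.935571670532227), 43.789283752441406) [[ 14.8 -65.9]
 [ 94.3  15.2]]
ellipse ((53.54250717163086, -24.854496002197266), (84.21485900878906, 85.6906509399414), 73.76870727539062)
bar top 134 ((53.40312194824219, -24.79408836364746), (61.53500747680664, 16.90218734741211), 9.040143966674805) [ 54.67490193 -25.15823808] 0.0679569210211511
bar all 199 ((48.88322448730469, -25.689403533935547), (70.76213836669922, 17.192609786987305), 9.143302917480469)
```

The measurements match the sizes given: cap diameter 84–86 mm, bar 61.5 x 17 mm, yaw 9° in the bin. Next I grasp the lid and carry it over the pot.

Run:
```python
from h import *
import pickle
q=.62;M=bin_rot(q,.158);c=[.0535,-.0248]
gripper_open()
move_to(tcp(bin_pose(q,[*c,.15]),M),quat(M))
tipl(bin_pose(q,[*c,.051]),M,.12)
print("at lid",state()["time"],state()["ft_force"].round(1))
close();s=state();print("gap",s["finger_gap"],s["finger_force"],s["ft_force"].round(1))
tipl(bin_pose(q,[*c,.175]),M,.15)
s=state();print("lifted",s["time"],s["finger_gap"],s["ft_force"].round(1))
D=np.diag([1,-1,-1.])
move_l(tcp([.43,.12,.22],D),.3,quat(D))
move_to(tcp([.4987,-.2024,.15],D),quat(D))
s=state();print("over",s["time"],s["finger_gap"],s["ft_force"].round(1),tip_now())
a=get_image("scene");b=get_image("top");pickle.dump((a,b),open("im5.pkl","wb"))
cv2.imwrite("pics/5.png",np.hstack([cv2.resize(b["frame"][185:260,305:395],(400,333),interpolation=2),cv2.resize(a["frame"][180:290,120:230],(400,333),interpolation=2)]))
```

```text
at lid 31.9833 [-0.3 -0.4  0.3]
gap 0.015768930098022244 29.962579607963562 [-0.1 -0.6 -0.2]
lifted 34.0583 0.015900837096652343 [ 0.   0.2 -1. ]
over 36.125 0.01590248010437329 [ 1.2 -0.2 -0.8] [ 0.49910066 -0.20104487  0.15060426]
```

View pics/5.png

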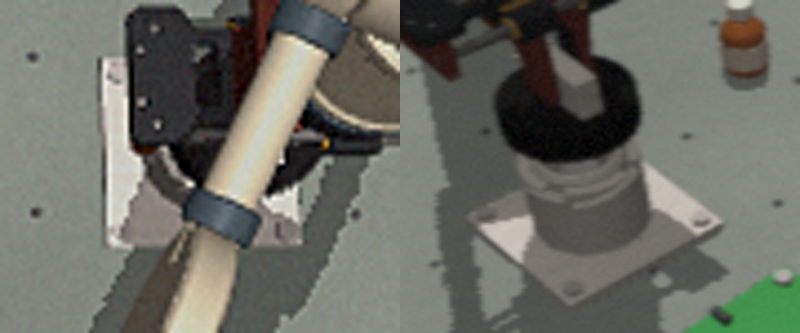

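The lid is held level over the pot. Next I compare the lid's axis with the pot's axis in the same (scene) camera.

Run:
```python
from h import *
import pickle
from scipy.optimize import least_squares
a,b=pickle.load(open("im5.pkl","rb"));a4,b4=pickle.load(open("im4.pkl","rb"))
def circ(Q,r):
    return least_squares(lambda p:np.hypot(*(Q-p).T)-r,Q.mean(0),loss="soft_l1",f_scale=.001).x
P=cloud(a4);P[a4["depth"]==0]=np.nan
m=(abs(P[...,0]-.4985)<.05)&(abs(P[...,1]+.2025)<.05)&(P[...,2]<.1)
for lo,hi,n in((.077,.0835,"thread"),(.0855,.092,"neck")):
    k=m&(P[...,2]>lo)&(P[...,2]<hi);Q=P[k][:,:2];h=cv2.convexHull(Q.astype(np.float32))[:,0];print(n,k.sum(),cv2.minEnclosingCircle(Q.astype(np.float32)))
w=m&(P[...,2]>.02)&(P[...,2]<.05);print("pot wall pts",w.sum(),np.nanpercentile(P[w],[1,99],axis=0).round(4))
P=cloud(a);P[a["depth"]==0]=np.nan;f=a["frame"].astype(int);z=P[...,2]
m=(abs(P[...,0]-.4985)<.06)&(abs(P[...,1]+.2025)<.06)&(f.max(2)<50)&(f.max(2)-f.min(2)<10)
print(np.histogram(z[m],bins=np.arange(.1,.2,.005)))
zc=np.median(z[m&(abs(z-.146)<.006)]);k=m&(abs(z-zc)<.003);print("cap z",zc,cv2.minEnclosingCircle((P[k][:,:2]).astype(np.float32)))
X=P[k];A=np.c_[X[:,:2]-X[:,:2].mean(0),np.ones(len(X))];print("tilt",np.linalg.lstsq(A,X[:,2],rcond=None)[0])
s=m&(z>zc-.024)&(z<zc-.006);print("side fit R43",circ(P[s][:,:2],.043),s.sum())
m4=cloud(a4);z4=m4[...,2];w=(abs(m4[...,0]-.4985)<.05)&(abs(m4[...,1]+.2025)<.05)&(z4>.02)&(z4<.05)
Q=m4[w][:,:2];r=least_squares(lambda p:np.hypot(*(Q-p[:2]).T)-p[2],[*Q.mean(0)+[-.02,.02],.035]).x;print("pot wall",r)
# bar direction: bright grey, above cap
br=(abs(P[...,0]-.4985)<.06)&(abs(P[...,1]+.2025)<.06)&(z>zc+.027)&(z<zc+.04)&(f.min(2)>70);print("bar top",br.sum(),cv2.minAreaRect((P[br][:,:2]*1000).astype(np.float32)) if br.sum()>4 else 0)
```

```text
thread 232 ((0.5012377500534058, -0.20243316888809204), 0.039653144776821136)
neck 87 ((0.502378523349762, -0.20300118625164032), 0.029942581430077553)
pot wall pts 297 [[ 0.4721 -0.2403  0.0209]
 [ 0.5403 -0.1749  0.0497]]
(array([  0,   0,   0,  17,  54,  59,  72,  62, 311, 227,   1,   2,   1,
         0,   0,   4,   7,   7,   7]), array([0.1  , 0.105, 0.11 , 0.115, 0.12 , 0.125, 0.13 , 0.135, 0.14 ,
       0.145, 0.15 , 0.155, 0.16 , 0.165, 0.17 , 0.175, 0.18 , 0.185,
       0.19 , 0.195]))
cap z 0.14468191105368422 ((0.5012456178665161, -0.20310913026332855), 0.045263249427080154)
tilt [0.00364837 0.00805325 0.14474513]
side fit R43 [ 0.50034623 -0.2001927 ] 225
pot wall [ 0.50340971 -0.20324626  0.03520852]
bar top 101 ((511.73779296875, -196.40560913085938), (21.744699478149414, 48.4354133605957), 63.962162017822266)
```

The lid and pot axes agree to 1–2 mm and the lid is level, with its underside at z≈0.117. Next I lower it with a force guard, then turn backward feeling for the drop.

```bash
cat >> h.py <<'E'
C=np.array([.4993,-.2026])
def turn(yaw,z,v=.05):
    M=R.from_euler('z',yaw).as_matrix()@np.diag([1,-1,-1.]);tipl([*C,z],M,v)
    s=state();print(f"t{s['time']:.2f} yaw{yaw:.2f} z{z:.4f} tip{tip_now().round(4)} F{s['ft_force'].round(1)} Mz{s['moment'].round(2)} gap{s['finger_gap']:.4f}")
    return s["ft_force"],s["moment"]
E
python3 - <<'E'
from h import *
turn(0,.118,.06)
z=.118
while z>.106:
    z-=.001;F,m=turn(0,z)
    if F[2]>5: break
E
```

```text
t36.91 yaw0.00 z0.1180 tip[ 0.4993 -0.2027  0.1179] F[-0.5 -0.6 -1. ] Mz[ 0.03  0.09 -0.  ] gap0.0159
t37.16 yaw0.00 z0.1170 tip[ 0.4994 -0.2027  0.1174] F[ 0.   0.4 -1.7] Mz[ 0.03  0.08 -0.02] gap0.0160
t37.41 yaw0.00 z0.1160 tip[ 0.4993 -0.2026  0.116 ] F[-0.1  0.8 -0.7] Mz[-0.    0.16  0.03] gap0.0157
t37.66 yaw0.00 z0.1150 tip[ 0.4993 -0.2026  0.1149] F[ 0.3 -0.6 -2. ] Mz[-0.01  0.11  0.02] gap0.0158
t37.91 yaw0.00 z0.1140 tip[ 0.4992 -0.2026  0.1139] F[ 0.2 -0.3 -1. ] Mz[-0.    0.09 -0.  ] gap0.0156
t38.16 yaw0.00 z0.1130 tip[ 0.4993 -0.2026  0.1129] F[-0.5 -0.3 -2.2] Mz[-0.03  0.16  0.02] gap0.0159
t38.41 yaw0.00 z0.1120 tip[ 0.4993 -0.2026  0.112 ] F[ 0.6  0.6 -1.4] Mz[-0.04  0.17 -0.  ] gap0.0161
t38.66 yaw0.00 z0.1110 tip[ 0.4994 -0.2026  0.1118] F[-1.5  0.6  4.5] Mz[ 0.19  0.55 -0.04] gap0.0158
t38.91 yaw0.00 z0.1100 tip[ 0.4995 -0.2026  0.1117] F[-3.9  2.2  8.8] Mz[ 0.35  0.93 -0.06] gap0.0156
```

Contact is at tip z=0.1118, as expected for the lid resting on the thread. Now I turn backward under light pressure.

Run:
```python
from h import *
y=0;prev=None
while y<1.35:
    y+=.09;F,m=turn(y,.1098)
    if tip_now()[2]<.1105 or F[2]<2: print("drop?");break
    if m[2]<-1 or abs(m[2])>1.5: print("stop?");break
```

```text
t39.16 yaw0.09 z0.1098 tip[ 0.4997 -0.2029  0.1117] F[-2.4  1.4  8.3] Mz[0.16 0.79 0.21] gap0.0161
t39.41 yaw0.18 z0.1098 tip[ 0.4997 -0.2029  0.1117] F[-2.9  0.   8.6] Mz[0.19 0.83 0.25] gap0.0156
t39.66 yaw0.27 z0.1098 tip[ 0.4997 -0.2028  0.1117] F[-2.6  2.3  8.5] Mz[0.22 0.75 0.27] gap0.0156
t39.91 yaw0.36 z0.1098 tip[ 0.4995 -0.2026  0.1114] F[-4.   1.1  8.7] Mz[0.37 0.84 0.09] gap0.0159
t40.16 yaw0.45 z0.1098 tip[ 0.4992 -0.2026  0.1091] F[ 0.  -0.2 -1.3] Mz[-0.05  0.09 -0.04] gap0.0161
drop?
```

The lid dropped at about 0.45 rad. I'll follow it down to the thread start.

Run:
```python
from h import *
turn(.48,.1085)
for z in (.1065,.1045,.1030,.1020,.1010):
    F,m=turn(.48,z)
    if F[2]>7: break
```

```text
t40.41 yaw0.48 z0.1085 tip[ 0.4991 -0.2025  0.1079] F[ 0.8 -0.5 -1.2] Mz[-0.03  0.16  0.  ] gap0.0159
t40.66 yaw0.48 z0.1065 tip[ 0.4992 -0.2026  0.1062] F[-0.6  0.7 -2.4] Mz[-0.06  0.14 -0.04] gap0.0154
t40.91 yaw0.48 z0.1045 tip[ 0.4992 -0.2026  0.1043] F[ 0.1  0.2 -1.4] Mz[-0.05  0.13 -0.09] gap0.0160
t41.16 yaw0.48 z0.1030 tip[ 0.4994 -0.2026  0.1032] F[-0.7  1.4 -1.1] Mz[-0.    0.25 -0.03] gap0.0160
t41.41 yaw0.48 z0.1020 tip[ 0.4994 -0.2026  0.1031] F[-1.   1.3  5.9] Mz[ 0.2   0.68 -0.02] gap0.0159
t41.66 yaw0.48 z0.1010 tip[ 0.4995 -0.2026  0.103 ] F[-3.3  2.1  9.7] Mz[0.36 0.94 0.  ] gap0.0157
```

The drop measured 8.7 mm, against an expected 9 mm. Now forward, clockwise, following the sink until the stop.

Run:
```python
from h import *
y=.48
while y>-1.1:
    y-=.08;F,m=turn(y,tip_now()[2]-.0015)
    if abs(m[2])>1.2 or abs(F).max()>30: print("stop");break
```

```text
t41.91 yaw0.40 z0.1015 tip[ 0.4995 -0.2027  0.103 ] F[-2.7  2.8  6.8] Mz[ 0.31  0.83 -0.24] gap0.0160
t42.16 yaw0.32 z0.1015 tip[ 0.4995 -0.2027  0.1031] F[-3.5  1.4  7.6] Mz[ 0.3   0.82 -0.27] gap0.0158
t42.41 yaw0.24 z0.1016 tip[ 0.4993 -0.2026  0.1027] F[-3.6  1.3  6.1] Mz[ 0.25  0.86 -0.33] gap0.0156
t42.66 yaw0.16 z0.1012 tip[ 0.4993 -0.2027  0.1021] F[-2.3  1.6  6.7] Mz[ 0.18  0.77 -0.24] gap0.0157
t42.91 yaw0.08 z0.1006 tip[ 0.4994 -0.2027  0.1016] F[-2.7  1.4  5.4] Mz[ 0.25  0.8  -0.25] gap0.0160
t43.16 yaw-0.00 z0.1001 tip[ 0.4995 -0.2028  0.101 ] F[-2.6  1.4  5.3] Mz[ 0.02  0.64 -0.21] gap0.0162
t43.41 yaw-0.08 z0.0995 tip[ 0.4994 -0.2028  0.1004] F[-3.   0.7  5. ] Mz[ 0.22  0.72 -0.22] gap0.0158
t43.66 yaw-0.16 z0.0989 tip[ 0.4992 -0.2028  0.0998] F[-2.1  0.6  6.6] Mz[ 0.2   0.83 -0.31] gap0.0159
t43.91 yaw-0.24 z0.0983 tip[ 0.4991 -0.2028  0.0993] F[-3.1  1.5  5.9] Mz[ 0.21  0.87 -0.31] gap0.0164
t44.16 yaw-0.32 z0.0978 tip[ 0.4991 -0.2028  0.0987] F[-3.5  0.7  6.9] Mz[ 0.22  0.93 -0.36] gap0.0161
t44.41 yaw-0.40 z0.0972 tip[ 0.4992 -0.2028  0.0981] F[-4.2  0.3  6.3] Mz[ 
[... 153 characters left out ...]
1 tip[ 0.4994 -0.203   0.0971] F[-2.4  0.5  6.5] Mz[ 0.11  0.73 -0.16] gap0.0161
t45.16 yaw-0.64 z0.0956 tip[ 0.4992 -0.203   0.097 ] F[-4.2  0.8  7.5] Mz[ 0.19  1.01 -0.2 ] gap0.0156
t45.41 yaw-0.72 z0.0955 tip[ 0.4992 -0.2031  0.097 ] F[-5.7  0.3  7.8] Mz[0.04 1.08 0.78] gap0.0164
t45.66 yaw-0.80 z0.0955 tip[ 0.4997 -0.2034  0.0971] F[-3.3 -1.6  7.5] Mz[-0.23  0.66  0.82] gap0.0176
t45.91 yaw-0.88 z0.0956 tip[ 0.5002 -0.2038  0.0971] F[-0.8 -2.   6.2] Mz[-0.47  0.2   0.94] gap0.0192
t46.16 yaw-0.96 z0.0956 tip[ 0.5003 -0.2039  0.0972] F[-0.6 -3.9  6.5] Mz[-0.53  0.13  1.09] gap0.0206
t46.41 yaw-1.04 z0.0957 tip[ 0.5004 -0.204   0.0973] F[-0.4 -3.5  4.8] Mz[-0.55  0.08  1.3 ] gap0.0224
stop
```

The stop was reached at about -0.70 rad and the lid sank 6.0 mm. After that the fingers only slipped on the bar. I'll ease back the slip, release, retreat and check.

Run:
```python
from h import *
import pickle
turn(-.76,.0968)
gripper_open()
turn(-.76,.099)
turn(-.76,.18,.2)
s=state();movej(s["joint_pos"]+[.75,0,0,0,0,0])
a=get_image("scene");b=get_image("top");pickle.dump((a,b),open("im6.pkl","wb"));print(state()["time"])
cv2.imwrite("pics/6.png",np.hstack([cv2.resize(b["frame"][110:265,110:395],(500,272)),cv2.resize(a["frame"][180:290,120:230],(290,272),interpolation=2)]))
P=cloud(b);P[b["depth"]==0]=np.nan;z=P[...,2];f=b["frame"].astype(int)
n=(abs(P[...,0]-.4993)<.06)&(abs(P[...,1]+.2026)<.06)
k=n&(f.max(2)<60)&(z>.07)&(z<.1);X=P[k];k2=k&(abs(z-np.median(X[:,2]))<.004);X=P[k2]
print("cap",np.median(X[:,2]),"expect .092",cv2.minEnclosingCircle(X[:,:2].astype(np.float32)),np.linalg.lstsq(np.c_[X[:,:2]-X[:,:2].mean(0),np.ones(len(X))],X[:,2],rcond=None)[0])
k=n&(z>.118);print("bar top",np.median(z[k]),"expect .126",cv2.minAreaRect((P[k][:,:2]*1000).astype(np.float32)))
```

```text
t46.84 yaw-0.76 z0.0968 tip[ 0.499  -0.2029  0.0971] F[-5.  -1.   5.8] Mz[-0.02  1.06  0.49] gap0.0170
t48.26 yaw-0.76 z0.0990 tip[ 0.4995 -0.2027  0.0993] F[-0.1  0.9 -0.5] Mz[0.05 0.07 0.07] gap0.0877
t48.82 yaw-0.76 z0.1800 tip[ 0.4992 -0.2026  0.1792] F[ 0.3  0.3 -0.4] Mz[ 0.06  0.21 -0.11] gap0.0877
50.3833
cap 0.09243325350709763 expect .092 ((0.49766451120376587, -0.20058724284172058), 0.044341444969177246) [-0.00083329  0.00421624  0.09241525]
bar top 0.12629315511150008 expect .126 ((498.5109558105469, -202.47442626953125), (15.717039108276367, 59.77347183227539), 52.400054931640625)
```

View pics/6.png

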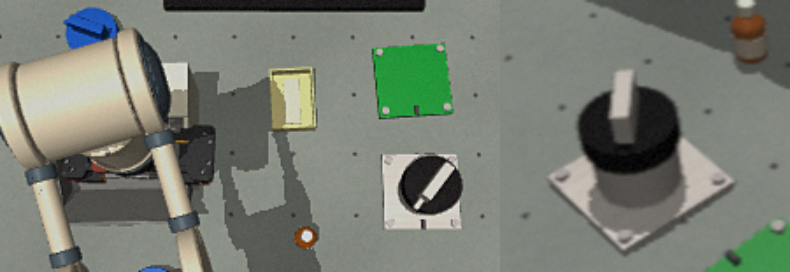

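The lid sits level on the pot, with its cap top at z=0.0924 (0.092 expected) and its bar about 38° clockwise of the mark. The vial and tray have not moved, and the arm is clear of everything. Handing in.

```bash
python3 -c "
from bench import *
print(state()['ft_force']);print(job_done())"
```

```text
[0.77604392 0.03004455 0.47166372]
the job is handed in; nothing more can be done
None
```

The job is handed in: the bin is fully forward, the black lid is screwed fully down on the pot (level, 6 mm sink to the stop) and released, and the vial and tray look unmoved, at about 50 s of the 64 s allowed.

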